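Book the microscope: clip the blue tag into the snap hook

ROBOT

A 6-joint arm with a two-finger parallel gripper is mounted at the origin on the work surface. World frame = base frame: x ahead of the robot, y to its left, z up, the work surface at z = 0. Lengths are in m, angles in rad, forces in N, time in s.
With the tool pointing down it reaches from about 0.225 to 0.875 m from the base axis. Payload 3.4 kg.
Tool frame: the origin (TCP) lies at the very end of the fingers, on their centre line; the grasp point (between the pads) lies 19 mm behind it; z points along the fingers, y is the line along which they close (so a half turn about z gives the same grasp; the last joint's range is limited). The gripper opens to 85 mm and grips with 20 to 120 N. Pads are 22 mm wide; open, the fingers measure 114 mm over their backs; the gripper's body (76 mm by 85 mm) begins 54 mm behind the grasp point. The pads swing forward as they close: fully open they stand 13 mm farther back than shut.
Start: joints at [-1.419, 0.276, 1.505, -0, 1.361, -0.121], TCP at [0.155, -0.554, 0.231] pointing down, gripper open.
Joint ranges: [-2.89, 2.89], [-0.75, 2.08], [0.22, 2.7], [-1.18, 4.32], [0.11, 2.71], [-2.7, 2.7]. Speed limits (rad/s): [2.57, 2.57, 3.14, 3.14, 3.14, 3.14].

INTERFACE

Orientations are given as a unit quaternion [w, x, y, z].
In Python, from rig import get_state, optics, sign_off gives the robot as it stands.
- The arm moves only by the tool send_rows, never from a script. Its argument "increments" is a list of rows, each an object with "gripper": the gripper's target within -1 to 1 (shut at 1, half-way at 0, fully open at -1); "linear": the shift along the world's x, y, z in m, a list of three; "delta_rot": the turn, a rotation vector about the world's x, y, z in rad, a list of three. In form: [{"gripper": gripper, "linear": [dx, dy, dz], "delta_rot": [rx, ry, rz]}, ...]. A call has 1 to 8 rows; each row is the pose to reach, as a shift and turn from the pose commanded when the call began; what a row does not reach only later rows make up. A row lasts 1/10 s, in which the tool goes at most 50 mm and 8.59 degrees, less where a joint would pass 70% of its speed; a pose out of reach is approached as far as the arm can. A call with a gripper value outside its range is refused whole. The fingers move at their own pace and stop on an object; "newtons" is the grip in N (left out, the last holds). Time passes only in rows, so rows that repeat a pose let the fingers close. It gives the time, the measured TCP pose, the force, the opening and the grip force at its end, in the units of the state.
- get_state(): the state, without advancing time (a new reading comes with each control period).
- optics.get_image(name): name is "scene" or "top" or "wrist"; returns a dict with "pixels" (400x640x3 uint8, blue, green, red), "K" (3x3 intrinsics, pixels), "rvec" (rotation vector, rad) and "tvec" (3), from world to camera coordinates, as OpenCV has them; the wrist camera has in their place "T_tool_cam" (4x4, takes a point from camera to tool coordinates, whose origin is the TCP and whose axes are the flange's). Camera axes: x right, y down, z forward; pixel columns grow to the right and rows downward; lengths in m; the calibration is good to about 2 mm. A picture is of the moment at which its call begins: read the wrist's pose just before it. There is no depth.
- sign_off(): hands the job in; it is judged then, once.
The state is a dict: "clock": time; "qpos": joint angles; "qd": joint speeds; "effort": joint torques, N m; "position": TCP position; "ee_rot": TCP orientation; "contact_force": force on the tool from outside, world axes, zero at the start; "moment": the same for the moment, N m; "width": finger opening in m; "gripper_force": force on a finger pad.
Only numpy, scipy, OpenCV 4.12 (cv2) and the standard library are available. Lean on these libraries where they do the work, as an engineer would, in place of code of your own. Each camera call takes 0.05 s, during which the arm holds its last target. There are 200 camera calls.

TASK

The blue group wants the microscope next: take the blue tag out of the tag rack and clip its steel link into the snap hook on the bench. Press the link down against the hook's red sprung gate until it has passed right through and the gate has snapped shut above the link's lower bar, then let go and leave the tag hooked there.

Things in the scene. Friction and masses are not known exactly. Their poses are not given: they have to be found in the camera images.
- blue_fob (a point): Centre of the blue fob (14 mm thick along x, 40 wide along y, 54 tall) on top of the blue tag, 0.11 kg, 120 mm tall: grip it here from above across the 14 mm. The tag stands z up (may lean 5 deg) in one of three slots, 75 mm apart along y, of a grey rack (floor 6 mm, walls to 28 mm above the bench); a green and a yellow tag fill the others. Same either way round.
- blue_bar (a point): Centre of the lower bar of the steel link that hangs rigidly under the blue fob, 90 mm straight below the fob's centre and 4 mm above the tag's foot. Axes as the fob's. The link is an upright rectangle of 8 mm bar in the y-z plane, 60 mm wide along y; its hole is 44 mm wide, 58 mm high.
- hook_mouth (a point): Press the bar here: on top of the red gate (10 mm wide, level, along x) of the fixed snap hook, 68 mm above the bench; z up. Hinge 28 mm off to -x, gate tip 12 mm to +x, fixed nose from 15 to 36 mm to +x; all under 5 mm above here. Hold the link across the gate (its y along this y). Its bar passes the tip with its centre 40 mm below here; go to 50 mm; at 54 it meets the 10 mm base plate.
- hook_gate (a joint): Angle of the red gate (rad): 0 shut (level), up to 1.4 swung down inward. A spring shuts it; pressing it open with the bar takes 4 to 8 N.
Not all that is in view belongs to the job. Leave any purple look-alike of the part that bears hook_mouth alone.

How it is judged:
At the end, for the whole second after the job is handed in: The gate is shut (below 0.12 rad) and the lower bar of the blue tag's link is inside the hook: its centre 25 to 60 mm below the mouth point, within 20 mm of it sideways (hook's y), and between 32 mm towards the hinge and 24 mm towards the nose. The tag may lean (value of joint hook_gate below 0.12 rad and z of blue_bar in the frame of hook_mouth between -0.06 and -0.025 m and x of blue_bar in the frame of hook_mouth between -0.032 and 0.024 m and y of blue_bar in the frame of hook_mouth between -0.02 and 0.02 m); the robot touches nothing.
It also fails if it takes over 38 s, if anything falls off the work surface, if the arm or the gripper's body presses on something with over 40 N, if the wrist force passes 120 N, or if a joint passes its speed limit or range.

## Working session

There is one attempt and no reset: what is moved stays moved. The work goes in short steps, Python scripts to look and compute and a tool call to move; the robot and the scene stay as the last step left them, time stands still between calls to the robot, and variables do not carry over. Pictures are saved under pics/ and viewed, at most 10 in all, crops included, and the job is handed in when it is done.

Besides the shell and the picture viewer there is one more tool, called in YAML: its name, and indented under it one key for each argument. send_rows: Moves the arm, as the interface text tells. Its arguments: {"type":"object","properties":{"increments":{"type":"array"},"newtons":{"type":"number"}},"required":["increments"]}

```bash
mkdir -p pics; cat > h.py <<'E'
import numpy as np, cv2
from rig import get_state, optics, sign_off
def cam(name):
    s=get_state(); im=optics.get_image(name); K=np.array(im["K"],float)
    if "rvec" in im:
        R=cv2.Rodrigues(np.array(im["rvec"],float))[0]; t=np.array(im["tvec"],float).ravel()
    else:
        w,x,y,z=s["ee_rot"]; from scipy.spatial.transform import Rotation as Ro
        T=np.eye(4);T[:3,:3]=Ro.from_quat([x,y,z,w]).as_matrix();T[:3,3]=s["position"]
        T=np.linalg.inv(T@np.array(im["T_tool_cam"])); R,t=T[:3,:3],T[:3,3]
    return np.array(im["pixels"]),K,R,t
def ray(c,uv):
    _,K,R,t=c; return -R.T@t, R.T@np.linalg.inv(K)@np.array([uv[0],uv[1],1.])
def plane(c,uv,z):
    o,d=ray(c,uv); return o+d*(z-o[2])/d[2]
def tri(c1,p1,c2,p2):
    o1,d1=ray(c1,p1);o2,d2=ray(c2,p2)
    s=np.linalg.lstsq(np.c_[d1,-d2],o2-o1,rcond=None)[0]
    a,b=o1+s[0]*d1,o2+s[1]*d2; return (a+b)/2,np.linalg.norm(a-b)
def blobs(img,lo,hi,amin=25):
    m=cv2.inRange(cv2.cvtColor(img,cv2.COLOR_BGR2HSV),np.array(lo),np.array(hi))
    n,l,s,c=cv2.connectedComponentsWithStats(m)
    return [(c[i].round(1),s[i].tolist()) for i in range(1,n) if s[i][4]>=amin]
E
python3 - <<'E'
from h import *
c={n:cam(n) for n in("scene","top")}
for n in c:
    cv2.imwrite(f"pics/{n}0.png",c[n][0]); print(n,(-c[n][2].T@c[n][3]).round(3))
    for k,lo,hi in(("blue",(100,110,50),(125,255,255)),("red",(0,140,70),(8,255,255)),("red2",(172,140,70),(180,255,255)),("purple",(128,60,40),(165,255,255))):
        for b in blobs(c[n][0],lo,hi): print(k,b, plane(c[n],b[0],.068).round(3))
E
```

```text
scene [ 0.84  -0.484  0.642]
blue (array([614.3,  59.4]), [587, 45, 53, 30, 666]) [0.684 0.981 0.068]
blue (array([358.1, 152.4]), [350, 148, 17, 9, 72]) [0.39  0.19  0.068]
blue (array([594.2, 191.3]), [590, 188, 9, 7, 43]) [0.805 0.362 0.068]
blue (array([570.5, 193.6]), [567, 191, 8, 6, 42]) [0.773 0.328 0.068]
blue (array([590.7, 199.9]), [586, 196, 10, 8, 53]) [0.807 0.332 0.068]
blue (array([566.8, 202.3]), [562, 198, 10, 9, 51]) [0.776 0.299 0.068]
blue (array([518.4, 263. ]), [508, 257, 21, 14, 130]) [0.763 0.103 0.068]
red (array([173. , 260.1]), [168, 253, 11, 15, 67]) [ 0.331 -0.235  0.068]
red (array([268. , 314.6]), [260, 306, 16, 19, 117]) [ 0.522 -0.215  0.068]
purple (array([167.5, 250.1]), [164, 247, 9, 9, 45]) [ 0.307 -0.226  0.068]
purple (array([180.3, 285.4]), [145, 250, 73, 72, 2703]) [ 0.381 -0.26   0.068]
top [ 0.383 -0.011  0.757]
blue (array([136.4,   5.6]), [133, 1, 8, 11, 58]) [0.811 0.35  0.068]
blue (array([152.3,   4.2]), [149, 0, 9, 11, 60]) [0.814 0.319 0.068]
blue (array([153. ,  21.4]), [149, 17, 10, 11, 61]) [0.779 0.316 0.068]
blue (array([168.8,  20.3]), [165, 16, 9, 11, 63]) [0.782 0.286 0.068]
blue (array([239.4,  49.8]), [230, 44, 20, 13, 126]) [0.726 0.148 0.068]
blue (array([240.1, 200.9]), [229, 195, 24, 13, 182]) [0.437 0.138 0.068]
red (array([429.5, 159.9]), [425, 150, 10, 20, 116]) [ 0.519 -0.213  0.068]
red (array([440.4, 263. ]), [437, 255, 7, 17, 43]) [ 0.329 -0.231  0.068]
red2 (array([440., 264.]), [436, 255, 9, 18, 43]) [ 0.328 -0.231  0.068]
purple (array([429.9, 261.9]), [401, 225, 59, 75, 2526]) [ 0.331 -0.212  0.068]
```

View pics/scene0.png

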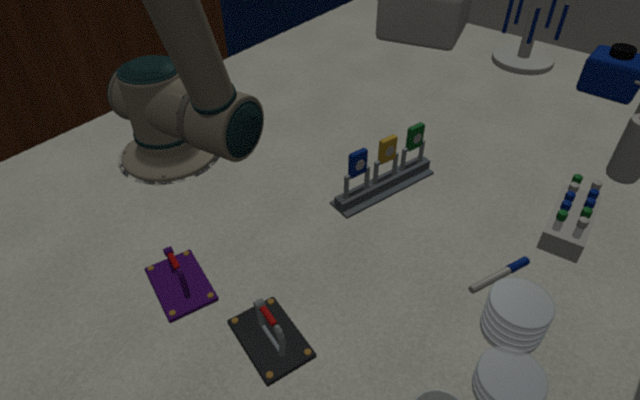

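View pics/top0.png

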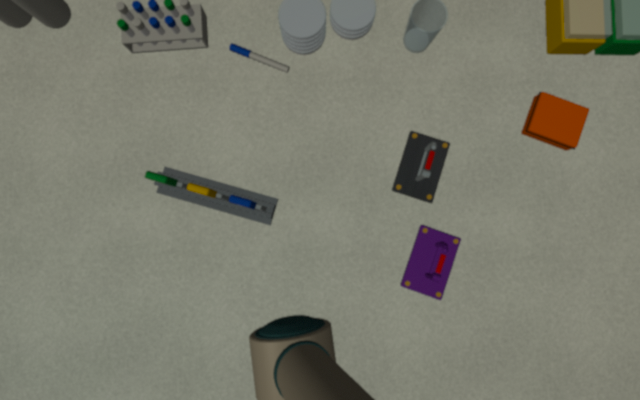

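Scene view: the blue fob is at about (358,160) and the real hook (dark plate) has its red gate at about (268,315). The purple look-alike is at (180,285). In the top view the fob is at (240,201) and the gate at (430,160). I'll zoom in to tell the hinge from the nose, and triangulate.

```bash
python3 - <<'E'
from h import *
c={n:cam(n) for n in("scene","top")}
a=cv2.resize(c["scene"][0][285:390,220:325],(400,400),interpolation=cv2.INTER_CUBIC)
b=cv2.resize(c["top"][0][125:205,385:465],(400,400),interpolation=cv2.INTER_CUBIC)
cv2.imwrite("pics/z1.png",cv2.convertScaleAbs(np.hstack([a,b]),alpha=1.6))
R=dict(lo=(0,140,70),hi=(8,255,255))
def ends(img,lo,hi,near):
    m=cv2.inRange(cv2.cvtColor(img,cv2.COLOR_BGR2HSV),np.array(lo),np.array(hi))
    n,l,s,ce=cv2.connectedComponentsWithStats(m); i=1+np.argmin(np.linalg.norm(ce[1:]-near,axis=1)+1e3*(s[1:,4]<25))
    r=cv2.minAreaRect(np.argwhere(l==i)[:,::-1].astype(np.float32)); p=cv2.boxPoints(r)
    e=sorted([(p[k]+p[(k+1)%4])/2 for k in range(4)],key=lambda q:-np.linalg.norm(q-np.array(r[0])))[:2]
    return np.array(r[0]),e
s,es=ends(c["scene"][0],*R.values(),(268,314)); t,et=ends(c["top"][0],*R.values(),(429,160))
print("gate",tri(c["scene"],s,c["top"],t),es,et)
for e in et: print("top end",plane(c["top"],e,.068).round(4))
for e in es: print("scene end",plane(c["scene"],e,.068).round(4))
B=((100,90,30),(125,255,255))
s,es=ends(c["scene"][0],*B,(358,160)); t,et=ends(c["top"][0],*B,(240,201))
print("fob",tri(c["scene"],s,c["top"],t),s,t)
for e in et: print(plane(c["top"],e,.119).round(4))
G=((35,90,30),(85,255,255))
s,es=ends(c["scene"][0],*G,(415,135)); t,et=ends(c["top"][0],*G,(155,176))
print("green",tri(c["scene"],s,c["top"],t),s,t)
# rack outline grey from top
E
```

```text
gate (array([ 0.51999622, -0.21379454,  0.06536121]), np.float64(0.0006473421815807792)) [array([261.48648, 305.91895], dtype=float32), array([273.94052, 323.04327], dtype=float32)] [array([432.65   , 150.55002], dtype=float32), array([426.55002, 168.85   ], dtype=float32)]
top end [ 0.5371 -0.2186  0.068 ]
top end [ 0.5024 -0.207   0.068 ]
scene end [ 0.5038 -0.2101  0.068 ]
scene end [ 0.5381 -0.2202  0.068 ]
fob (array([0.43303456, 0.12748233, 0.09845583]), np.float64(0.002208515943338047)) [357.5 162.5] [241.62265015 201.320755  ]
[0.4384 0.1467 0.119 ]
[0.4262 0.1012 0.119 ]
green (array([0.47178714, 0.27190677, 0.09952901]), np.float64(0.0018408298490295905)) [414.60913086 135.97207642] [160.70588684 178.17648315]
```

View pics/z1.png

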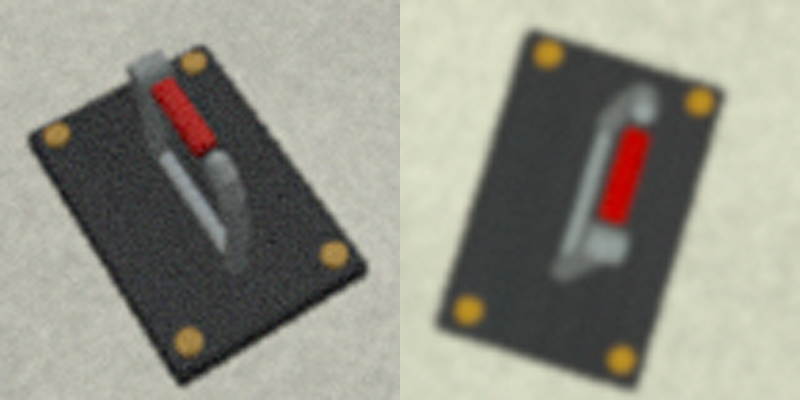

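```bash
python3 - <<'E'
from h import *
from scipy.spatial.transform import Rotation as Ro
s=get_state(); w,x,y,z=s["ee_rot"]; M=Ro.from_quat([x,y,z,w]).as_matrix()
print(s["clock"],s["position"],M.round(3)); a=np.degrees(np.arctan2(M[1,1],M[0,1])); print("tool y yaw",a, "turn", [np.radians(-15+k-a) for k in(0,180)])
E
```

```text
0.2 [ 0.15487585 -0.55343228  0.2307691 ] [[ 0.963  0.269 -0.   ]
 [ 0.269 -0.963  0.001]
 [ 0.    -0.001 -1.   ]]
tool y yaw -74.37142587909895 turn [np.float64(1.0362268631940454), np.float64(4.177819516783838)]
```

send_rows:
  increments:
    - {"gripper":-1,"linear":[0.05,0.05,0.0],"delta_rot":[0,0,0.13]}
    - {"gripper":-1,"linear":[0.1,0.1,0.0],"delta_rot":[0,0,0.26]}
    - {"gripper":-1,"linear":[0.14,0.15,0.0],"delta_rot":[0,0,0.39]}
    - {"gripper":-1,"linear":[0.17,0.2,0.0],"delta_rot":[0,0,0.52]}
    - {"gripper":-1,"linear":[0.2,0.25,0.0],"delta_rot":[0,0,0.65]}
    - {"gripper":-1,"linear":[0.22,0.3,0.0],"delta_rot":[0,0,0.78]}
    - {"gripper":-1,"linear":[0.23,0.35,0.0],"delta_rot":[0,0,0.9]}
    - {"gripper":-1,"linear":[0.24,0.4,0.0],"delta_rot":[0,0,1.036]}

```text
clock: 1.0
position: [0.3734, -0.2233, 0.2313]
ee_rot: [0.0, 0.792, 0.611, 0.0]
contact_force: [0.2, -0.6, -0.2]
width: 0.0855
gripper_force: 0.0
```

send_rows:
  increments:
    - {"gripper":-1,"linear":[0.01,0.05,0.0],"delta_rot":[0,0,0]}
    - {"gripper":-1,"linear":[0.015,0.1,0.0],"delta_rot":[0,0,0]}
    - {"gripper":-1,"linear":[0.02,0.15,0.0],"delta_rot":[0,0,0]}
    - {"gripper":-1,"linear":[0.03,0.2,0.0],"delta_rot":[0,0,0]}
    - {"gripper":-1,"linear":[0.035,0.24,0.0],"delta_rot":[0,0,0]}
    - {"gripper":-1,"linear":[0.038,0.281,0.0],"delta_rot":[0,0,0]}
    - {"gripper":-1,"linear":[0.038,0.281,0.0],"delta_rot":[0,0,0]}

```text
clock: 1.7
position: [0.4103, 0.0604, 0.2313]
ee_rot: [-0.001, 0.791, 0.611, 0.001]
contact_force: [0.2, -1.1, 0.6]
width: 0.0852
gripper_force: 0.0
```

```bash
python3 - <<'E'
from h import *
from scipy.spatial.transform import Rotation as Ro
s=get_state(); w,x,y,z=s["ee_rot"]; M=Ro.from_quat([x,y,z,w]).as_matrix()
print(s["clock"],s["position"],np.degrees(np.arctan2(M[1,1],M[0,1])))
c=cam("wrist"); cv2.imwrite("pics/w1.png",c[0])
for b in blobs(c[0],(100,90,30),(125,255,255),100): print(b,plane(c,b[0],.127))
for n,lo,hi in(("blue",(100,90,30),(125,255,255)),("green",(35,90,30),(85,255,255))):
    m=cv2.inRange(cv2.cvtColor(c[0],cv2.COLOR_BGR2HSV),np.array(lo),np.array(hi)); print(n,cv2.minAreaRect(np.argwhere(m)[:,::-1].astype(np.float32)) if m.any() else 0)
E
```

```text
1.7 [0.41025672 0.06043766 0.23130977] -14.623823316192409
(array([329.2, 102.5]), [320, 75, 19, 56, 978]) [0.43416372 0.12545391 0.127     ]
blue ((471.003173828125, 42.72821044921875), (54.019439697265625, 342.7421569824219), 67.07402801513672)
green ((18.0, 294.0), (0.0, 0.0), 0.0)
```

View pics/w1.png

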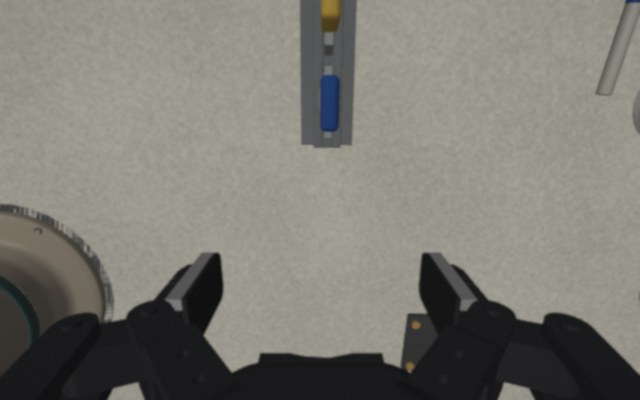

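The blue fob is at about (329,102), upright in the picture and so aligned with the fingers. The rack's yellow tag is above it, at (330,12).

send_rows:
  increments:
    - {"gripper":-1,"linear":[0.012,0.033,0.0],"delta_rot":[0,0,0]}
    - {"gripper":-1,"linear":[0.024,0.066,0.0],"delta_rot":[0,0,0]}
    - {"gripper":-1,"linear":[0.024,0.066,-0.03],"delta_rot":[0,0,0]}
    - {"gripper":-1,"linear":[0.024,0.066,-0.06],"delta_rot":[0,0,0]}
    - {"gripper":-1,"linear":[0.024,0.066,-0.06],"delta_rot":[0,0,0]}
    - {"gripper":-1,"linear":[0.024,0.066,-0.06],"delta_rot":[0,0,0]}

```text
clock: 2.35
position: [0.4348, 0.1208, 0.1715]
ee_rot: [-0.0, 0.794, 0.608, -0.0]
contact_force: [-0.4, 0.2, 0.6]
width: 0.0855
gripper_force: 0.0
```

```bash
python3 - <<'E'
from h import *
c=cam("wrist")
print(get_state()["position"])
for b in blobs(c[0],(100,90,30),(125,255,255),100): print(b,plane(c,b[0],.127))
E
```

```text
[0.43557166 0.12103135 0.17235026]
(array([316.8, 206.5]), [306, 169, 22, 75, 1542]) [0.43576846 0.13098986 0.127     ]
```

send_rows:
  increments:
    - {"gripper":-1,"linear":[0.0,0.007,-0.03],"delta_rot":[0,0,0]}
    - {"gripper":-1,"linear":[0.0,0.007,-0.06],"delta_rot":[0,0,0]}
    - {"gripper":-1,"linear":[0.0,0.007,-0.088],"delta_rot":[0,0,0]}
    - {"gripper":-1,"linear":[0.0,0.007,-0.088],"delta_rot":[0,0,0]}
    - {"gripper":1,"linear":[0.0,0.007,-0.088],"delta_rot":[0,0,0]}
    - {"gripper":1,"linear":[0.0,0.007,-0.088],"delta_rot":[0,0,0]}
    - {"gripper":1,"linear":[0.0,0.007,-0.088],"delta_rot":[0,0,0]}
    - {"gripper":1,"linear":[0.0,0.007,-0.088],"delta_rot":[0,0,0]}
  newtons: 60

```text
clock: 3.2
position: [0.4355, 0.129, 0.0845]
ee_rot: [0.001, 0.793, 0.609, 0.001]
contact_force: [-1.0, 0.2, 0.1]
width: 0.0281
gripper_force: 0.0
```

send_rows:
  increments:
    - {"gripper":1,"linear":[0.0,0.0,0.0],"delta_rot":[0,0,0]}
    - {"gripper":1,"linear":[0.0,0.0,0.0],"delta_rot":[0,0,0]}
    - {"gripper":1,"linear":[0.0,0.0,0.0],"delta_rot":[0,0,0]}

```text
clock: 3.5
position: [0.4351, 0.1291, 0.0842]
ee_rot: [0.0, 0.793, 0.609, 0.001]
contact_force: [-1.5, 1.0, 6.7]
width: 0.0131
gripper_force: 59.1
```

Gripped; I'll lift it clear and look.

send_rows:
  increments:
    - {"gripper":1,"linear":[0.0,0.0,0.02],"delta_rot":[0,0,0]}
    - {"gripper":1,"linear":[0.0,0.0,0.05],"delta_rot":[0,0,0]}
    - {"gripper":1,"linear":[0.0,0.0,0.09],"delta_rot":[0,0,0]}
    - {"gripper":1,"linear":[0.0,0.0,0.13],"delta_rot":[0,0,0]}
    - {"gripper":1,"linear":[0.0,0.0,0.13],"delta_rot":[0,0,0]}
    - {"gripper":1,"linear":[0.0,0.0,0.13],"delta_rot":[0,0,0]}

```text
clock: 4.1
position: [0.4346, 0.129, 0.2136]
ee_rot: [0.0, 0.793, 0.609, 0.001]
contact_force: [-0.4, -0.1, -1.7]
width: 0.013
gripper_force: 59.3
```

```bash
python3 - <<'E'
from h import *
s=get_state();print(s["position"],s["contact_force"],s["width"])
a=cam("scene")[0][60:220,270:470]; b=cam("top")[0][130:290,160:360]
cv2.imwrite("pics/l1.png",cv2.convertScaleAbs(np.hstack([cv2.resize(i,None,fx=2,fy=2,interpolation=cv2.INTER_CUBIC) for i in(a,b)]),alpha=1.5))
E
```

```text
[0.43459939 0.12896331 0.21360246] [-0.35665664 -0.10644265 -1.74345488] 0.012997159611005732
```

View pics/l1.png

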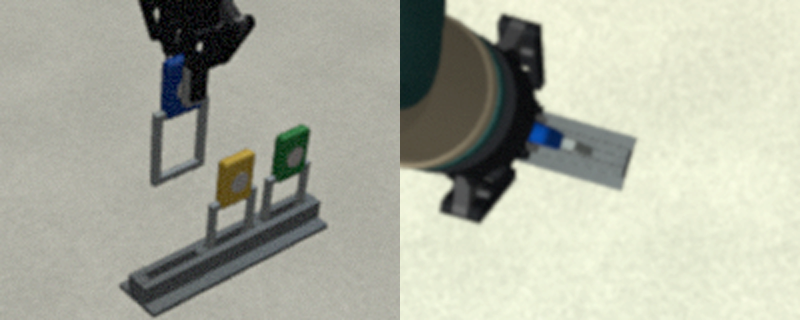

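The tag is out of the rack. In the crop its link's lower corners are at about (154,182) and (203,164), and the rack's blue slot is empty. I'll intersect those pixels with the grip plane to find the bar's offset and lean.

```bash
python3 - <<'E'
from h import *
from scipy.spatial.transform import Rotation as Ro
s=get_state(); w,x,y,z=s["ee_rot"]; M=Ro.from_quat([x,y,z,w]).as_matrix(); P=np.array(s["position"]); n=M[:,1]
print(np.degrees(np.arctan2(n[1],n[0])),P)
c=cam("scene"); v=np.array([-n[1],n[0],0])
for q in [(155,180),(202,162),(157,117),(206,100),(166,62)]:
    o,d=ray(c,(270+q[0]/2,60+q[1]/2)); X=o+d*(n@(P-o))/(n@d); print(q,"y' z rel TCP",((X-P)@v).round(4),(X-P)[2].round(4),X.round(4))
E
```

```text
-15.010761040510616 [0.43323065 0.12874287 0.21173874]
(155, 180) y' z rel TCP -0.0281 -0.0737 [0.4257 0.1016 0.138 ]
(202, 162) y' z rel TCP 0.0282 -0.0767 [0.4403 0.156  0.135 ]
(157, 117) y' z rel TCP -0.0287 -0.0072 [0.4258 0.101  0.2045]
(206, 100) y' z rel TCP 0.0271 -0.0101 [0.4402 0.1549 0.2017]
(166, 62) y' z rel TCP -0.0214 0.043 [0.4278 0.108  0.2547]
```

send_rows:
  increments:
    - {"gripper":1,"linear":[0.012,-0.045,0.0],"delta_rot":[0,0,-0.01]}
    - {"gripper":1,"linear":[0.024,-0.09,0.0],"delta_rot":[0,0,-0.02]}
    - {"gripper":1,"linear":[0.036,-0.135,0.0],"delta_rot":[0,0,-0.03]}
    - {"gripper":1,"linear":[0.048,-0.18,0.0],"delta_rot":[0,0,-0.04]}
    - {"gripper":1,"linear":[0.06,-0.225,0.0],"delta_rot":[0,0,-0.049]}
    - {"gripper":1,"linear":[0.072,-0.27,0.0],"delta_rot":[0,0,-0.049]}
    - {"gripper":1,"linear":[0.084,-0.315,0.0],"delta_rot":[0,0,-0.049]}
    - {"gripper":1,"linear":[0.0915,-0.3445,0.0],"delta_rot":[0,0,-0.049]}

```text
clock: 5.05
position: [0.526, -0.2186, 0.2111]
ee_rot: [-0.001, 0.809, 0.588, -0.001]
contact_force: [0.5, 1.6, -1.7]
width: 0.0135
gripper_force: 59.3
```

send_rows:
  increments:
    - {"gripper":1,"linear":[0,0,-0.02],"delta_rot":[0,0,0]}
    - {"gripper":1,"linear":[0,0,-0.04],"delta_rot":[0,0,0]}
    - {"gripper":1,"linear":[0,0,-0.04],"delta_rot":[0,0,0]}
    - {"gripper":1,"linear":[0,0,-0.04],"delta_rot":[0,0,0]}

```text
clock: 5.45
position: [0.5254, -0.2152, 0.172]
ee_rot: [-0.001, 0.808, 0.589, -0.001]
contact_force: [0.0, 0.0, -0.9]
width: 0.0134
gripper_force: 59.1
```

```bash
python3 - <<'E'
from h import *
from scipy.spatial.transform import Rotation as Ro
s=get_state(); w,x,y,z=s["ee_rot"]; M=Ro.from_quat([x,y,z,w]).as_matrix(); n=M[:,1]
print(s["position"],np.degrees(np.arctan2(n[1],n[0])))
i=cam("scene")[0][210:390,180:380]; j=cam("wrist")[0]
cv2.imwrite("pics/m1.png",cv2.convertScaleAbs(np.hstack([cv2.resize(i,(444,400),interpolation=cv2.INTER_CUBIC),cv2.resize(j[:,150:500],(350,400))]),alpha=1.5))
E
```

```text
[ 0.52542325 -0.21518501  0.17199931] -17.822295551795516
```

View pics/m1.png

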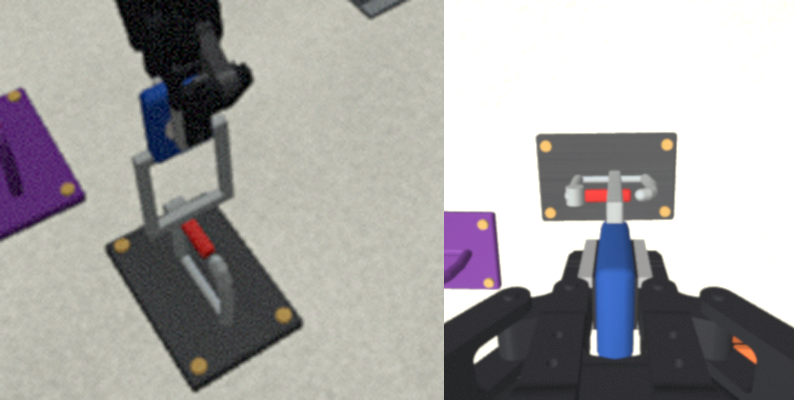

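The wrist view shows the bar (x≈615) crossing the red gate (585–630), 12 mm short of its tip and clear of the nose (645). That is aligned, so I'll press down.

send_rows:
  increments:
    - {"gripper":1,"linear":[0,0,-0.012],"delta_rot":[0,0,0]}
    - {"gripper":1,"linear":[0,0,-0.022],"delta_rot":[0,0,0]}
    - {"gripper":1,"linear":[0,0,-0.03],"delta_rot":[0,0,0]}
    - {"gripper":1,"linear":[0,0,-0.036],"delta_rot":[0,0,0]}
    - {"gripper":1,"linear":[0,0,-0.042],"delta_rot":[0,0,0]}
    - {"gripper":1,"linear":[0,0,-0.048],"delta_rot":[0,0,0]}
    - {"gripper":1,"linear":[0,0,-0.048],"delta_rot":[0,0,0]}

```text
clock: 6.25
position: [0.5278, -0.2164, 0.1252]
ee_rot: [0.002, 0.808, 0.589, 0.001]
contact_force: [3.7, -1.6, 2.8]
width: 0.013
gripper_force: 59.9
```

send_rows:
  increments:
    - {"gripper":1,"linear":[0,0,-0.006],"delta_rot":[0,0,0]}
    - {"gripper":1,"linear":[0,0,-0.012],"delta_rot":[0,0,0]}
    - {"gripper":1,"linear":[0,0,-0.018],"delta_rot":[0,0,0]}
    - {"gripper":1,"linear":[0,0,-0.024],"delta_rot":[0,0,0]}
    - {"gripper":1,"linear":[0,0,-0.029],"delta_rot":[0,0,0]}
    - {"gripper":1,"linear":[0,0,-0.032],"delta_rot":[0,0,0]}
    - {"gripper":1,"linear":[0,0,-0.032],"delta_rot":[0,0,0]}
    - {"gripper":1,"linear":[0,0,-0.032],"delta_rot":[0,0,0]}

```text
clock: 7.05
position: [0.5256, -0.2153, 0.0929]
ee_rot: [-0.001, 0.808, 0.589, -0.0]
contact_force: [-0.1, -0.4, -1.4]
width: 0.0134
gripper_force: 59.3
```

```bash
python3 - <<'E'
from h import *
s=get_state(); print(s["position"],s["contact_force"])
i=cam("scene")[0][230:390,180:380]; j=cam("wrist")[0]
cv2.imwrite("pics/m2.png",cv2.convertScaleAbs(np.hstack([cv2.resize(i,(450,360),interpolation=cv2.INTER_CUBIC),cv2.resize(j[100:300,230:420],(342,360))]),alpha=1.5))
E
```

```text
[ 0.52557964 -0.21533573  0.09293528] [-0.07441904 -0.37966974 -1.44655034]
```

View pics/m2.png

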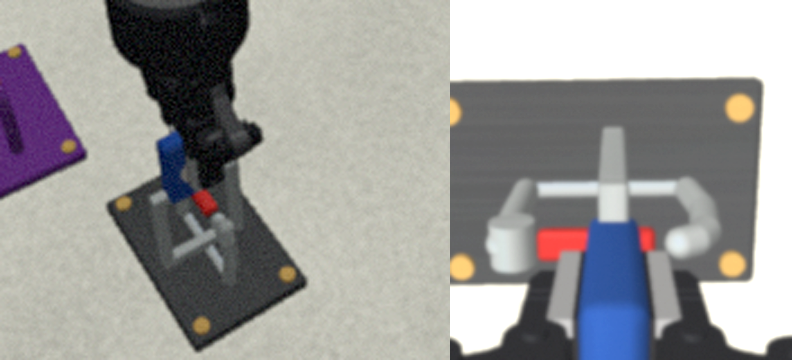

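The gate is shut over the bar and the force is back to the tag's weight alone. I'll lower it slightly, release and retreat.

send_rows:
  increments:
    - {"gripper":1,"linear":[0,0,-0.003],"delta_rot":[0,0,0]}
    - {"gripper":1,"linear":[0,0,-0.003],"delta_rot":[0,0,0]}
    - {"gripper":0.4,"linear":[0,0,-0.003],"delta_rot":[0,0,0]}
    - {"gripper":-1,"linear":[0,0,-0.003],"delta_rot":[0,0,0]}
    - {"gripper":-1,"linear":[0,0,-0.003],"delta_rot":[0,0,0]}
    - {"gripper":-1,"linear":[0,0,-0.003],"delta_rot":[0,0,0]}
    - {"gripper":-1,"linear":[0,0,-0.003],"delta_rot":[0,0,0]}
    - {"gripper":-1,"linear":[0,0,-0.003],"delta_rot":[0,0,0]}

```text
clock: 7.95
position: [0.5262, -0.2156, 0.0904]
ee_rot: [0.0, 0.808, 0.589, 0.0]
contact_force: [0.5, -0.0, -0.2]
width: 0.0854
gripper_force: 0.0
```

send_rows:
  increments:
    - {"gripper":-1,"linear":[0,0,0.01],"delta_rot":[0,0,0]}
    - {"gripper":-1,"linear":[0,0,0.03],"delta_rot":[0,0,0]}
    - {"gripper":-1,"linear":[0,0,0.06],"delta_rot":[0,0,0]}
    - {"gripper":-1,"linear":[0,0,0.1],"delta_rot":[0,0,0]}
    - {"gripper":-1,"linear":[0,0,0.14],"delta_rot":[0,0,0]}
    - {"gripper":-1,"linear":[0,0,0.16],"delta_rot":[0,0,0]}
    - {"gripper":-1,"linear":[0,0,0.16],"delta_rot":[0,0,0]}
    - {"gripper":-1,"linear":[0,0,0.16],"delta_rot":[0,0,0]}

```text
clock: 8.75
position: [0.5259, -0.2155, 0.2506]
ee_rot: [0.0, 0.808, 0.589, 0.0]
contact_force: [-0.4, 0.1, -0.5]
width: 0.0854
gripper_force: 0.0
```

```bash
python3 - <<'E'
from h import *
s=get_state(); print(s["position"],s["contact_force"])
i=cam("scene")[0][230:390,180:380]; j=cam("wrist")[0]
cv2.imwrite("pics/m3.png",cv2.convertScaleAbs(np.hstack([cv2.resize(i,(450,360),interpolation=cv2.INTER_CUBIC),cv2.resize(j[100:300,230:420],(342,360))]),alpha=1.5))
E
```

```text
[ 0.52592472 -0.215477    0.25064099] [-0.35549407  0.13501924 -0.50777837]
```

View pics/m3.png

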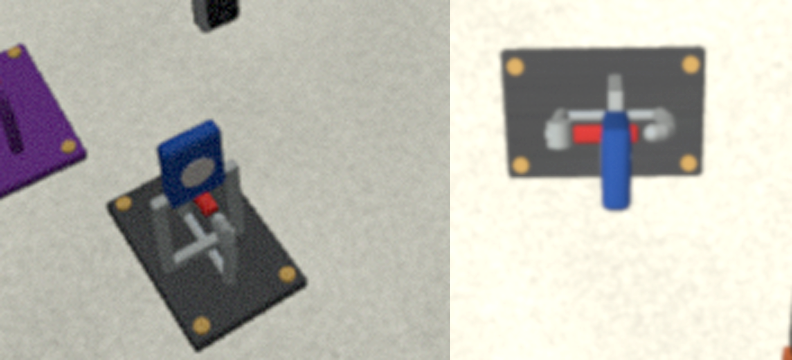

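The tag stands hooked: the red gate is level at (205,203), above the lower bar at (200,245), and the gripper is clear.

```bash
python3 -c "
from rig import sign_off; print(sign_off())"
```

```text
the job is handed in; nothing more can be done
None
```

The blue tag is clipped into the snap hook with the gate shut above its lower bar and the gripper well clear; I handed the job in at about 9 s, and sign-off gave no verdict.

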